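# Pair the clock backs with their clocks

### The arm

A 6-joint arm with a two-finger parallel gripper is mounted at the origin on the work surface. World frame = base frame: x ahead of the robot, y to its left, z up, the work surface at z = 0. Lengths are in m, angles in rad, forces in N, time in s.
With the tool pointing down it reaches from about 0.325 to 0.75 m from the base axis. Payload 7.6 kg.
Tool frame: the origin (TCP) lies on the centre line of the jaws, within the pads' length; the fingertips stand 25 mm ahead of it and the grasp point (between the pads) lies 6 mm ahead of it; x points along the fingers, z is the direction in which the jaws open and shut, and the axes are right-handed (so a half turn about x gives the same grasp; the last joint's range is limited). The gripper opens to 85 mm and grips with 20 to 120 N. Pads are 22 mm wide; open, the fingers measure 114 mm over their backs; the gripper's body (76 mm by 85 mm) begins 54 mm behind the grasp point. The pads swing forward as they close: fully open they stand 13 mm farther back than shut.
Start: joints at [1.064, 0.052, 1.401, -0, 1.689, -0.07], TCP at [0.222, 0.476, 0.232] pointing down, gripper open.
Joint ranges: [-2.9, 2.9], [-0.91, 2.17], [0.12, 2.37], [-1.06, 4.2], [0.26, 2.73], [-2.93, 2.93]. Speed limits (rad/s): [2.57, 2.57, 3.01, 3.14, 3.14, 3.14].

### API

Orientations are given as a unit quaternion [w, x, y, z].
In Python, from workcell import get_state, grab_frame, finish_job gives the robot as it stands. The module is installed in compiled form; this text tells all that it offers.
- The arm moves only by the tool servo_tool, never from a script. Its argument "commands" is a list of rows, each an object with "slide": the shift along the tool's x, y, z in mm, a list of three; "rot": the turn, a rotation vector about the tool's x, y, z in rad, a list of three. In form: [{"slide": [dx, dy, dz], "rot": [rx, ry, rz]}, ...]. A call has 1 to 5 rows; each row shifts and turns the commanded pose from where the row before left it, along the tool's axes as they then stand; what a row does not reach is not made up. A row lasts 1/8 s, in which the tool goes at most 62.5 mm and 10.7 degrees, less where a joint would pass 70% of its speed; a pose out of reach is approached as far as the arm can. A call is refused whole if a number of a shift passes 62.5 or a number of a turn 0.188, either way. A call with a gripper value outside its range is refused whole. "hand" is the opening in per cent of the stroke, from 0 (shut) to 100 (fully open), set as the call begins (left out, the last holds). The fingers move at their own pace and stop on an object; the grip force is fixed at half the most. Time passes only in rows, so rows that do not move let the fingers close. It gives the time, the measured TCP pose, the force and the opening at its end, in the units of the state.
- get_state(): the state, without advancing time (a new reading comes with each control period).
- grab_frame(name): name is "side" or "top" or "wrist"; returns a dict with "frame" (400x640x3 uint8, red, green, blue), "z_map" (400x640 float32, m along the optical axis (not along the pixel's ray), 0 where there is no reading), "camera_matrix" (3x3 intrinsics, pixels), "R" (3x3) and "t" (3): a world point X has camera coordinates R X + t; the wrist camera has in their place "mount" (4x4, takes a point from camera to tool coordinates, whose origin is the TCP and whose axes are the tool frame's). Camera axes: x right, y down, z forward; pixel columns grow to the right and rows downward; lengths in m; the calibration is good to about 2 mm. A picture is of the moment at which its call begins: read the wrist's pose just before it.
- finish_job(): hands the job in, once; it reports no verdict.
The state is a dict: "clock": time; "joint_positions": joint angles; "qd": joint speeds; "joint_torque": joint torques, N m; "eef_pos": TCP position; "tool_rot": TCP orientation; "wrist_force": force on the tool from outside, world axes, zero at the start; "moment": the same for the moment, N m; "grip_width": finger opening in m.
Only numpy, scipy, OpenCV 4.12 (cv2) and the standard library are available. Lean on these libraries where they do the work, as an engineer would, in place of code of your own. Each camera call takes 0.05 s, during which the arm holds its last target. There are 200 camera calls.

### The job

Two clocks lie face down in wooden trays and need their own metal backs put with them. Slide the big round back flat along the bench, without lifting it, into the open slot in front of the round clock. The square back is finished but still held in the small vise: slide the vise jaw wide open first, then lift the back out and lay it gently in the slot in front of the square clock; each back ends lying flat, right up against its tray's cross-bar (the square one squared up to it), and the other things on the bench stay where they are.

Things in the scene. Friction and masses are not known exactly. Their poses are not given: they have to be found in the camera images.
- round_tray: Fixed wooden tray with the ROUND clock (steel, 94 mm wide, 39 high). Origin: on the bench, mid front face of the cross-bar (along y; 130 wide, 10 thick, 16 high); x points to the clock (centre x +66), away from the robot; z up. The slot, bare bench (drawn as paper), is on the -x side between side rails 130 mm apart inside, 12 thick, 16 high, x -70 to +130; its -x end is open, no sill.
- square_tray: Fixed wooden tray exactly like round_tray (same frame, bar, slot and rails) but holding the SQUARE clock (steel, 64 x 64 mm, centre x +62, 39 high).
- round_back: Loose round steel clock back, a solid disc 90 mm in diameter, 18 high, upper edge bevelled, 0.18 kg, lying on the bench; too wide to grip across. Origin: centre of its underside; z up. Home in its slot, touching the cross-bar, its centre is 45 mm in front of the bar.
- square_back: Square steel clock back 56 x 56 mm, 16 thick, 0.11 kg, flat in the vise, underside 30 mm above the bench, axes along the vise's. Origin: centre of its underside; z up. Its two y sides are free to be gripped from above. Home in its slot, squared up and touching the bar, its centre is 28 mm in front of the bar.
- vise: Small fixed vise, blue jaws on a steel bed. Origin: on the bench under the middle of the clamped back's place; x points away from the robot, z up. Foot plate 84 mm wide (y), 10 high, x -127 to +57; bed 36 wide, top 30 mm high; fixed jaw 46 wide, x +30 to +48, top 56 mm high, no lip; the moving jaw is on the -x side.
- vise_jaw (a joint): Opening of the moving jaw in m: 0 closed, 0.035 fully open; it slides along the vise's -x, stays where left, takes about 3 N. Jaw block 46 wide, top 54.5 mm high; its steel lip (48.5 to 54.5 mm high) overhangs the square back by 6 mm when closed.
- thumb_plate (a point): Middle of the top edge of the black upright thumb plate on the moving jaw, which is pushed or pinched to slide it: 12 mm thick along the vise's x, 34 wide along y, rising from the jaw top (54.5 mm) to 88.5 mm above the bench. Moves with the jaw; at joint 0 it lies at vise x = -46.
- oblong_back: Bystander: loose oblong steel back of another clock, 40 x 72 mm, 14 high. Origin: centre of its underside.
- parts_tin: Bystander: round aluminium tin, 68 mm across, 30 high. Origin: centre of its underside.
- screw_jar: Bystander: glass jar with brass cap, 48 mm across, 55 high. Origin: centre of its underside.
- screwdriver: Bystander: screwdriver, 150 mm long, lying along its x. Origin: under its middle.
There are look-alikes about, which are no part of the job. What is shaped like the vise but purple or red is not meant. What is shaped like the square_back but green is not meant.

How it is judged:
On the way:
1. the vise jaw has been slid wide open (25 mm or more of its 35 mm) while the square back still lies in the vise (value of joint vise_jaw above 0.025 m and distance of square_back from where it was at the start of the episode below 0.03 m), for 0.1 s.
At the end, for the whole second after the job is handed in: The round back lies flat on the bench in the round clock's slot and the square back flat in the square clock's slot, both at rest between the side rails with no more than 10 mm of gap to the cross-bar, the square one within 15 degrees of square to the bar (x of round_back in the frame of round_tray between -0.055 and -0.035 m and y of round_back in the frame of round_tray between -0.03 and 0.03 m and height (world z) of each of round_back, square_back below 0.005 m and angle between each of round_back, square_back's own z axis and vertical below 0.08 rad and x of square_back in the frame of square_tray between -0.038 and -0.02 m and y of square_back in the frame of square_tray between -0.045 and 0.045 m and (angle between the x axis of square_back and the x axis of square_tray, either way round below 0.26 rad or angle between the x axis of square_back and the y axis of square_tray, either way round below 0.26 rad) and linear speed of each of round_back, square_back below 0.02 m/s); the robot touches nothing.
It fails at once if the round back is lifted off the bench (more than 20 mm) or tipped up (height (world z) of round_back above 0.02 m or angle between round_back's own z axis and vertical above 0.4 rad).
It fails at once if the square back is dropped or slammed down: it reaches the bench (below 20 mm) faster than 0.5 m/s (height (world z) of square_back below 0.02 m and linear speed of square_back above 0.5 m/s).
It fails at once if a bystander is moved more than 30 mm (distance of any of oblong_back, parts_tin, screw_jar, screwdriver from where it was at the start of the episode above 0.03 m).
It also fails if it takes over 67 s, if anything falls off the work surface, if the arm or the gripper's body presses on something with over 40 N, if the wrist force passes 120 N, or if a joint passes its speed limit or range.

## Working session

There is one attempt and no reset: what is moved stays moved. The work goes in short steps, Python scripts to look and compute and a tool call to move; the robot and the scene stay as the last step left them, time stands still between calls to the robot, and variables do not carry over. Pictures are saved under pics/ and viewed, about 8 in all and at most 12, crops included, and the job is handed in when it is done.

Besides the shell and the picture viewer there is one more tool, called after ">>>" as name(argument=value, ...) on one line, values as JSON. servo_tool: Moves the arm, as the interface text tells. Its arguments: {"type":"object","properties":{"commands":{"type":"array","items":{"type":"object","properties":{"slide":{"type":"array","items":{"type":"number"}},"rot":{"type":"array","items":{"type":"number"}}}}},"hand":{"type":"number"}},"required":["commands"]}

```bash
mkdir -p pics
cat > h.py <<'E'
import numpy as np, cv2, pickle
from workcell import get_state, grab_frame
from scipy.spatial.transform import Rotation as Ro
def snap(n,save=None):
    s=get_state(); f=grab_frame(n)
    if n=='wrist':
        q=s['tool_rot']; T=np.eye(4); T[:3,:3]=Ro.from_quat([q[1],q[2],q[3],q[0]]).as_matrix(); T[:3,3]=s['eef_pos']
        C=T@f['mount']; f['R']=C[:3,:3].T; f['t']=-C[:3,:3].T@C[:3,3]
    if save: cv2.imwrite('pics/'+save,f['frame'][:,:,::-1])
    return f
def ray(f,u,v,z):
    K=f['camera_matrix'];R=f['R'];t=np.array(f['t'])
    d=R.T@np.linalg.solve(K,[u,v,1.]);c=-R.T@t
    return c+d*(z-c[2])/d[2]
def cloud(f):
    K=f['camera_matrix'];z=f['z_map'];v,u=np.mgrid[:400,:640]
    P=np.stack([(u-K[0,2])/K[0,0]*z,(v-K[1,2])/K[1,1]*z,z],-1)
    return (P-np.array(f['t']))@f['R']
def proj(f,X):
    p=f['camera_matrix']@(f['R']@np.array(X)+np.array(f['t'])); return p[:2]/p[2]
E
python3 - <<'E'
from h import *
s=get_state();print(s)
for n in('top','side'):
    f=snap(n,n+'0.png');pickle.dump(f,open(n+'.pkl','wb'));print(n,-np.array(f['R']).T@f['t'],f['camera_matrix'][0,0])
E
```

```text
{'clock': 0.0, 'joint_positions': array([ 1.06369465e+00,  5.28212345e-02,  1.40172876e+00, -2.43646715e-05,
        1.68857567e+00, -7.03207312e-02]), 'qd': array([-0.00061051,  0.00042587,  0.00034612, -0.00151359, -0.00024928,
       -0.00133696]), 'joint_torque': array([-1.28889998e-03, -3.81672764e+01, -3.60188484e+01, -2.18094119e-04,
        6.27250163e-03,  7.56062434e-06]), 'eef_pos': array([0.2219397 , 0.47545586, 0.23097851]), 'tool_rot': array([ 0.59598095, -0.38005925,  0.59692582,  0.37952766]), 'wrist_force': array([ 0.46586159, -0.59840462,  0.62083864]), 'moment': array([-0.01200529, -0.02474437,  0.03580119]), 'grip_width': 0.08566761140535019}
top [0.41093106 0.06924618 1.37263622] 516.8971974624615
side [ 0.27775494 -0.83003055  0.72846414] 374.56230939323893
```

View pics/top0.png

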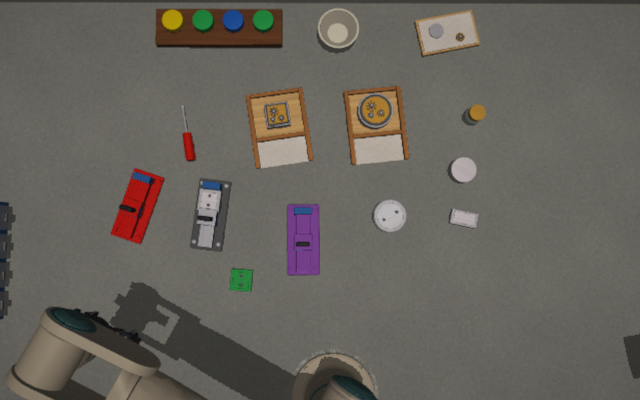

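View pics/side0.png

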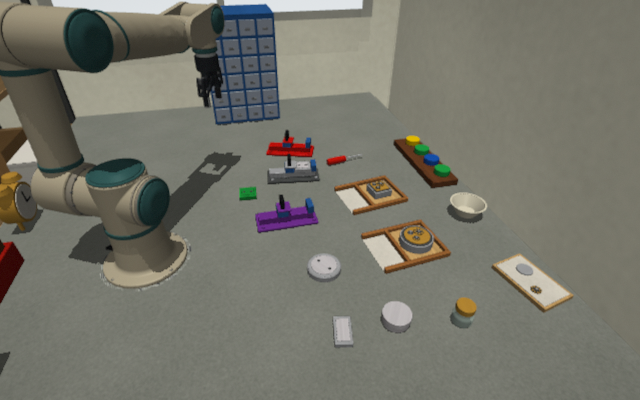

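Top view: the steel vise with blue jaws is at about (208,215). Its look-alikes are the red vise at (137,206), the purple vise at (303,240) and the green square at (241,280). The round back is at (390,215), and could be confused with the tin at (463,170) or the oblong back at (464,218). The square tray is at (280,128) and the round tray at (376,125). I choose the steel vise and the disc at (390,215), and will check the choice in a crop.

Run:
```python
from h import *
f=pickle.load(open('top.pkl','rb'));P=cloud(f);im=f['frame'];hsv=cv2.cvtColor(im,cv2.COLOR_RGB2HSV)
c=im[75:290,100:480,::-1]; cv2.imwrite('pics/crop.png',cv2.resize(c,None,fx=2.1,fy=2.1,interpolation=cv2.INTER_CUBIC))
# disc & others by height cloud
def blobs(m,box,z,name):
    M=np.zeros(m.shape,np.uint8);x0,y0,x1,y1=box;M[y0:y1,x0:x1]=m[y0:y1,x0:x1]
    cs,_=cv2.findContours(M,cv2.RETR_EXTERNAL,cv2.CHAIN_APPROX_NONE);k=max(cs,key=cv2.contourArea)[:,0]
    W=np.array([ray(f,u,v,z)[:2] for u,v in k],np.float32)*1000
    r=cv2.minAreaRect(W);print(name,'c',np.round(r[0],1),'size',np.round(r[1],1),'ang',round(r[2],1), 'zmed',np.round(np.median(P[...,2][M>0])*1000,1))
    return r
Z=P[...,2]
print('bench z',np.median(Z[300:310,520:560]))
h=(Z>0.008)
blobs(h,(365,190,415,240),.012,'round_back');blobs(h,(440,150,490,190),.03,'tin');blobs(h,(440,200,490,235),.014,'oblong')
blobs(h,(460,95,495,135),.055,'jar');blobs(Z>.006,(190,170,232,255),.01,'vise foot')
paper=(hsv[...,1]<40)&(hsv[...,2]>150)
blobs(paper,(340,125,415,170),0,'round paper');blobs(paper,(245,130,315,170),0,'sq paper')
wood=(hsv[...,1]>60)|(paper)
blobs(wood,(335,80,420,175),.016,'round tray');blobs(wood,(240,80,320,175),.016,'sq tray')
blue=(hsv[...,0]>95)&(hsv[...,0]<125)&(hsv[...,1]>110)
blobs(blue,(190,170,235,200),.056,'blue fixed jaw')
dark=(im.max(-1)<45)
blobs(dark,(195,195,225,235),.0885,'thumb');
blobs(Z>.042,(190,170,232,255),.05,'tall in vise')
```

```text
bench z -0.00020544256519623003
round_back c [ 458.3 -153.5] size [87.5 87. ] ang 89.7 zmed 17.7
tin c [ 576.3 -346.4] size [65.6 69.4] ang 25.1 zmed 29.1
oblong c [ 449.8 -349.2] size [73. 40.] ang 77.6 zmed 13.7
jar c [ 719.3 -372.7] size [45.9 60.6] ang 44.3 zmed 51.9
vise foot c [464.1 317.2] size [ 84.3 186.6] ang 82.7 zmed 29.4
round paper c [ 636.8 -129.1] size [ 68.8 126.8] ang 5.6 zmed -0.3
sq paper c [630.7 128.7] size [ 68.5 128.2] ang 8.5 zmed -0.2
round tray c [ 701.3 -120.5] size [202.5 155.9] ang 5.8 zmed 5.3
sq tray c [694.7 138.4] size [202.2 154.9] ang 8.4 zmed 4.0
blue fixed jaw c [536.5 307.5] size [47.9 17.8] ang 82.6 zmed 55.0
thumb c [451.3 318. ] size [33.2  9.5] ang 82.6 zmed 86.6
tall in vise c [490.2 315.1] size [ 56.  111.1] ang 82.6 zmed 50.6
```

View pics/crop.png

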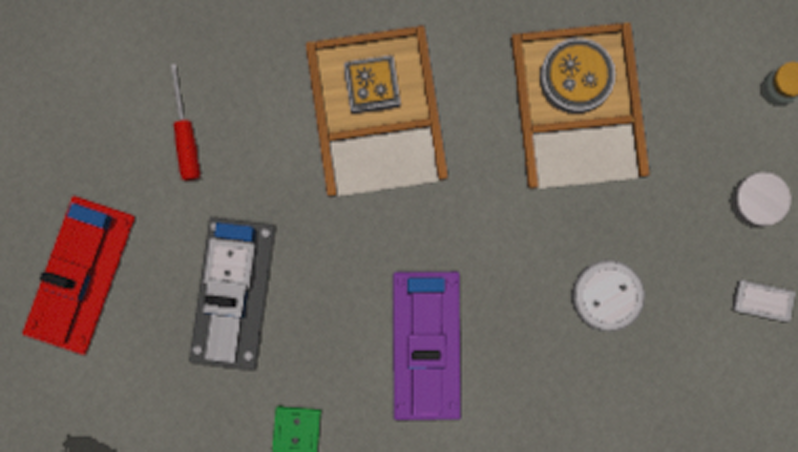

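The crop confirms it: a steel vise with one blue jaw at (234,232) holding the white square back at (228,262), and a round two-hole disc at (608,296). Sizes and heights agree with the description. Next I'll work out the move helper and the fingertip height.

```bash
cat >> h.py <<'E'
def plan(x,y,z,a,s=None):
    "target TCP in mm, yaw (deg) of tool z; picks nearer half turn"
    s=s or get_state();q=s['tool_rot'];Rc=Ro.from_quat([q[1],q[2],q[3],q[0]]);best=None
    for k in(0,180):
        b=np.radians(a+k);X=np.array([0,0,-1.]);Z=np.array([np.cos(b),np.sin(b),0]);Rd=np.c_[X,np.cross(Z,X),Z]
        rv=(Rc.inv()*Ro.from_matrix(Rd)).as_rotvec()
        print('rot',np.round(rv,3),'slide after rot',np.round(Rd.T@(np.array([x,y,z])-1000*np.array(s['eef_pos'])),1),'j6',round(s['joint_positions'][5],2))
E
python3 - <<'E'
from h import *
s=get_state();f=pickle.load(open('side.pkl','rb'));P=cloud(f)*1000;e=np.array(s['eef_pos'])*1000
m=(np.hypot(P[...,0]-e[0],P[...,1]-e[1])<75)&(P[...,2]>100)&(P[...,2]<e[2]+30)&(f['z_map']>0)
zz=np.sort(P[...,2][m]);print('TCP z',e[2],'lowest',np.round(zz[[0,2,5,10,20]],1))
plan(452.5,318.5,150,-7.4)
plan(452.5,318.5,84,-7.4)
E
```

```text
TCP z 231.076001976233 lowest [242.3 244.5 245.2 247.7 249.7]
rot [ 1.263e+00 -1.000e-03  1.000e-03] slide after rot [  81.1 -126.   248.9] j6 -0.07
rot [-1.878e+00 -1.000e-03 -1.000e-03] slide after rot [  81.1  126.  -248.9] j6 -0.07
rot [ 1.263e+00 -1.000e-03  1.000e-03] slide after rot [ 147.1 -126.   248.9] j6 -0.07
rot [-1.878e+00 -1.000e-03 -1.000e-03] slide after rot [ 147.1  126.  -248.9] j6 -0.07
```

>>> servo_tool(commands=[{"rot": [0.18,0,0]},{"rot": [0.18,0,0]},{"rot": [0.18,0,0]},{"rot": [0.18,0,0]},{"rot": [0.18,0,0]}], hand=100)

```text
invalid input
```

>>> servo_tool(commands=[{"rot": [0.18,0,0]},{"rot": [0.18,0,0]},{"slide": [16,-25,50]},{"slide": [16,-25,50]},{"slide": [16,-25,50]}])

```text
invalid input
```

>>> servo_tool(commands=[{"slide": [16,-25,50]},{"slide": [16,-25,48]},{}])

```text
invalid input
```

Run:
```python
from h import *
f=snap('wrist','w1.png');pickle.dump(f,open('w1.pkl','wb'));print(get_state()['eef_pos'],get_state()['clock'])
plan(452.5,318.5,84,-7.4)
P=cloud(f)*1000;Z=P[...,2];hsv=cv2.cvtColor(f['frame'],cv2.COLOR_RGB2HSV)
print(proj(f,[.4525,.3185,.0885]),proj(f,[.4988,.3127,.046]))
m=(Z>80)&(Z<95)&(abs(P[...,0]-452)<40)&(abs(P[...,1]-318)<40)
Q=P[m];print('thumb',len(Q),cv2.minAreaRect(Q[:,:2].astype(np.float32)) if len(Q) else 0)
# fingers in tool frame
s=get_state();d=P-1000*np.array(s['eef_pos']);n=(abs(d[...,2])<60)&(f['z_map']>0)
print('near pts lowest rel TCP',np.sort(d[...,2][n])[:200:40])
```

```text
[0.22197298 0.47552    0.23116667] 0.15
rot [ 1.263e+00 -1.000e-03  1.000e-03] slide after rot [ 147.2 -126.   248.8] j6 -0.07
rot [-1.878e+00 -1.000e-03 -1.000e-03] slide after rot [ 147.2  126.  -248.8] j6 -0.07
[279.02151945 424.86998737] [295.2503637  420.59797069]
thumb 0 0
near pts lowest rel TCP [12.06850158 13.68432048 14.37487113 15.07422892 15.54157992]
```

View pics/w1.png

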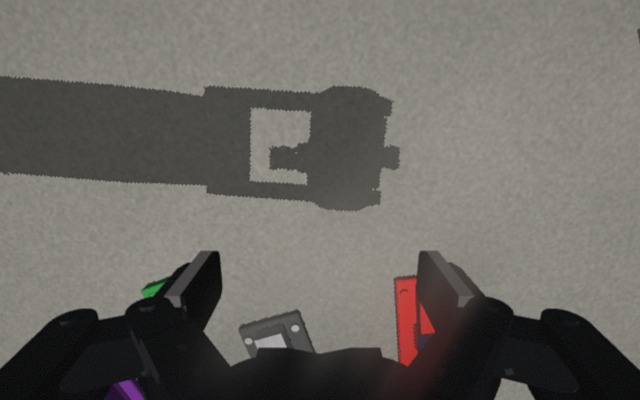

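The picture shows the open fingertips at about (205,252) and (430,252), and the vise edge at (275,330). The moves were refused; each row probably needs both fields.

>>> servo_tool(commands=[{"slide": [0,0,0],"rot": [0.18,0,0]},{"slide": [0,0,0],"rot": [0.18,0,0]},{"slide": [0,0,0],"rot": [0.18,0,0]},{"slide": [0,0,0],"rot": [0.18,0,0]},{"slide": [0,0,0],"rot": [0.18,0,0]}], hand=100)

```text
clock: 0.78
eef_pos: [0.222, 0.4756, 0.2314]
tool_rot: [0.702, -0.081, 0.703, 0.08]
wrist_force: [0.6, 1.0, 0.9]
grip_width: 0.0854
```

>>> servo_tool(commands=[{"slide": [0,0,0],"rot": [0.18,0,0]},{"slide": [0,0,0],"rot": [0.18,0,0]},{"slide": [16,-25,50],"rot": [0,0,0]},{"slide": [16,-25,50],"rot": [0,0,0]},{"slide": [16,-25,50],"rot": [0,0,0]}])

```text
clock: 1.4
eef_pos: [0.3625, 0.3814, 0.1831]
tool_rot: [0.706, 0.044, 0.706, -0.044]
wrist_force: [0.6, 0.4, -0.4]
grip_width: 0.0854
```

>>> servo_tool(commands=[{"slide": [16,-25,50],"rot": [0,0,0]},{"slide": [16,-25,48],"rot": [0,0,0]},{"slide": [0,0,0],"rot": [0,0,0]}])

```text
clock: 1.78
eef_pos: [0.454, 0.3177, 0.1495]
tool_rot: [0.705, 0.045, 0.707, -0.047]
wrist_force: [0.3, -0.3, -0.6]
grip_width: 0.0854
```

Run:
```python
from h import *
s=get_state();f=snap('wrist','w2.png');pickle.dump(f,open('w2.pkl','wb'));print(s['eef_pos'],s['clock'])
plan(452.5,318.5,84,-7.4)
P=cloud(f)*1000;Z=P[...,2]
print(proj(f,[.4525,.3185,.0885]),proj(f,[.4988,.3127,.046]))
m=(Z>80)&(Z<95)&(abs(P[...,0]-452)<40)&(abs(P[...,1]-318)<40)
Q=P[m];print('thumb',len(Q),cv2.minAreaRect(Q[:,:2].astype(np.float32)) if len(Q) else 0)
for r in (250,256,262): print(np.round(f['z_map'][r,[200,208,214,425,432,440]],3),np.round(Z[r,[200,208,214,425,432,440]]-1000*s['eef_pos'][2],1))
```

```text
[0.45396652 0.3177436  0.14954232] 1.775
rot [ 0.    -0.002  0.001] slide after rot [66.6 -0.8 -0.4] j6 0.68
rot [-3.141e+00 -2.000e-03 -3.000e-03] slide after rot [66.6  0.8  0.4] j6 0.68
[317.88971106 214.09370674] [378.34002772 196.05570579]
thumb 896 ((452.7428894042969, 322.0658264160156), (33.302772521972656, 11.396068572998047), 82.26685333251953)
[0.319 0.137 0.138 0.137 0.137 0.319] [-150.4   16.6   16.    16.8   16.8 -150.5]
[0.132 0.131 0.134 0.131 0.132 0.13 ] [21.9 22.7 19.9 22.7 21.9 23.3]
[0.127 0.128 0.134 0.132 0.127 0.127] [27.2 26.3 20.7 22.1 27.2 27.3]
```

Run:
```python
from h import *
s=get_state();f=pickle.load(open('w2.pkl','rb'));print(f['camera_matrix'],np.round(f['mount'],4))
q=s['tool_rot'];R=Ro.from_quat([q[1],q[2],q[3],q[0]]).as_matrix()
P=(cloud(f)-s['eef_pos'])@R*1000
for r in (252,258,264,280,300): print(r,[tuple(np.round(P[r,c],0).astype(int)) for c in (195,208,216,424,432,445)])
for X in ([.025,0,.0427],[.012,0,.0427],[0,0,.0427]): print(proj(f,R@X+s['eef_pos']))
```

```text
[[329.07226225   0.         318.81928853]
 [  0.         329.07226225 197.86647749]
 [  0.           0.           1.        ]] [[-3.000e-04 -2.738e-01  9.618e-01 -1.423e-01]
 [ 4.000e-04 -9.618e-01 -2.738e-01  6.960e-02]
 [ 1.000e+00  3.000e-04  4.000e-04 -9.000e-04]
 [ 0.000e+00  0.000e+00  0.000e+00  1.000e+00]]
252 [(np.int64(150), np.int64(-69), np.int64(-120)), (np.int64(-18), np.int64(10), np.int64(-45)), (np.int64(-16), np.int64(9), np.int64(-42)), (np.int64(-18), np.int64(10), np.int64(43)), (np.int64(-18), np.int64(10), np.int64(47)), (np.int64(150), np.int64(-70), np.int64(122))]
258 [(np.int64(-24), np.int64(10), np.int64(-48)), (np.int64(-24), np.int64(10), np.int64(-43)), (np.int64(-17), np.int64(7), np.int64(-42)), (np.int64(-21), np.int64(9), np.int64(43)), (np.int64(-23), np.int64(10), np.int64(45)), (np.int64(152), np.int64(-77), np.int64(123))]
264 [(np.int64(-28), np.int64(10), np.int64(-47)), (np.int64(-26), np.int64(9), np.int64(-42)), (np.int64(-17), np.int64(4), np.int64(-42)), (np.int64(-20), np.int64(6), np.int64(43)), (np.int64(-28), np.int64(10), np.int64(43)), (np.int64(-28), np.int64(10), np.int64(48))]
280 [(np.int64(-39), np.int64(9), np.int64(-43)), (np.int64(-28), np.int64(3), np.int64(-42)), (np.int64(-19), np.int64(-2), np.int64(-42)), (np.int64(-22), np.int64(0), np.int64(43)), (np.int64(-31), np.int64(5), np.int64(43)), (np.int64(-39), np.int64(10), np.int64(44))]
300 [(np.int64(-41), np.int64(3), np.int64(-43)), (np.int64(-29), np.int64(-5), np.int64(-43)), (np.int64(-22), np.int64(-10), np.int64(-42)), (np.int64(-25), np.int64(-7), np.int64(43)), (np.int64(-33), np.int64(-3), np.int64(43)), (np.int64(-44), np.int64(4), np.int64(43))]
[396.79680568 234.77762572]
[402.65682202 244.64417554]
[408.90727765 255.16811068]
```

View pics/w2.png

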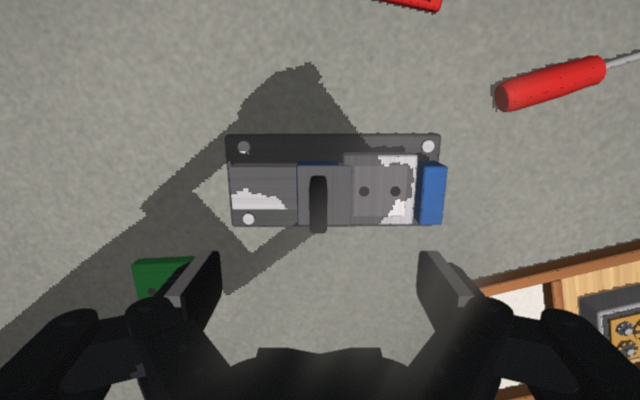

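Depth says the open fingertips stand about 16 mm behind the TCP, which disagrees with the text. I'll check with the side camera before descending.

Run:
```python
from h import *
s=get_state();f=snap('side');P=cloud(f)*1000;e=np.array(s['eef_pos'])
u,v=proj(f,e).astype(int);print(u,v)
im=f['frame'][:,:,::-1].copy();x0,y0=u-70,v-60
c=cv2.resize(im[y0:y0+110,x0:x0+140],None,fx=5,fy=5,interpolation=cv2.INTER_CUBIC)
for dz,col in((0,(0,0,255)),(-.025,(0,255,0)),(-.012,(255,255,0)),(.016,(255,0,255))):
  for sx in(-.05,.05):
    p=(proj(f,e+[sx*.99,-sx*.13,dz])-[x0,y0]+.5)*5;cv2.circle(c,tuple(int(a) for a in p),4,col,-1)
cv2.imwrite('pics/s2.png',c)
```

```text
287 138
```

View pics/s2.png

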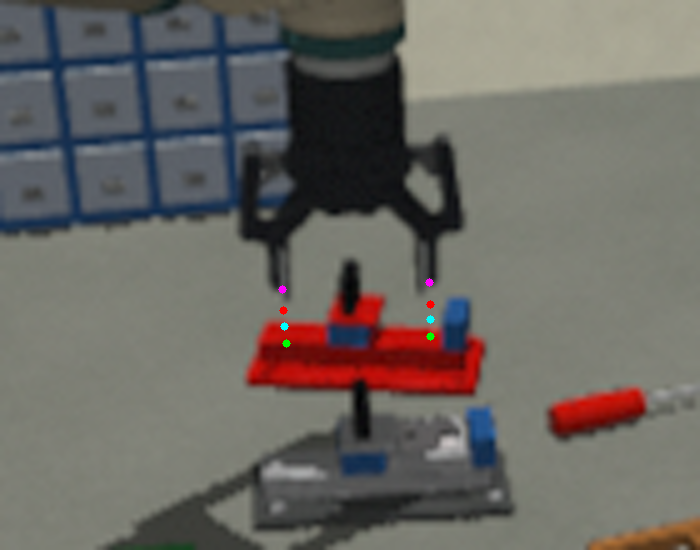

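Side crop: the fingertips end at the magenta mark, about 14 mm above the reported TCP when open, so the text's 25 mm is wrong and both cameras agree. I'll use the measured value and descend, watching the force.

>>> servo_tool(commands=[{"slide": [30,0,0],"rot": [0,0,0]},{"slide": [30,-1,0],"rot": [0,0,0]},{"slide": [17,0,0],"rot": [0,0,0]},{"slide": [8,0,0],"rot": [0,0,0]},{"slide": [0,0,0],"rot": [0,0,0]}], hand=100)

```text
clock: 2.5
eef_pos: [0.4522, 0.32, 0.0672]
tool_rot: [0.706, 0.044, 0.706, -0.044]
wrist_force: [0.1, 1.2, 0.1]
grip_width: 0.0852
```

>>> servo_tool(commands=[{"slide": [0,0,0],"rot": [0,0,0]},{"slide": [0,0,0],"rot": [0,0,0]},{"slide": [0,0,0],"rot": [0,0,0]},{"slide": [0,0,0],"rot": [0,0,0]},{"slide": [0,0,0],"rot": [0,0,0]}], hand=5)

```text
clock: 3.12
eef_pos: [0.4525, 0.3196, 0.0672]
tool_rot: [0.706, 0.045, 0.705, -0.044]
wrist_force: [0.2, -1.3, 2.5]
grip_width: 0.0108
```

>>> servo_tool(commands=[{"slide": [0,0,-7],"rot": [0,0,0]},{"slide": [0,0,-7],"rot": [0,0,0]},{"slide": [0,0,-7],"rot": [0,0,0]},{"slide": [0,0,-7],"rot": [0,0,0]},{"slide": [0,0,-5],"rot": [0,0,0]}])

```text
clock: 3.75
eef_pos: [0.4195, 0.3238, 0.0672]
tool_rot: [0.706, 0.045, 0.705, -0.044]
wrist_force: [20.8, -3.5, -3.2]
grip_width: 0.0107
```

>>> servo_tool(commands=[{"slide": [0,0,0],"rot": [0,0,0]},{"slide": [0,0,0],"rot": [0,0,0]}])

```text
clock: 4.0
eef_pos: [0.4197, 0.3237, 0.0672]
tool_rot: [0.706, 0.045, 0.705, -0.044]
wrist_force: [3.7, -2.0, 5.2]
grip_width: 0.0106
```

Run:
```python
from h import *
s=get_state();f=snap('wrist','w3.png');q=s['tool_rot'];R=Ro.from_quat([q[1],q[2],q[3],q[0]]).as_matrix()
P=(cloud(f)-s['eef_pos'])@R*1000
# fingertip at shut: points of fingers near centre
n=(abs(P[...,2])<30)&(abs(P[...,1])<13)&(P[...,0]<24)&(f['z_map']>0);print('tool-x of deepest finger pts',np.percentile(P[...,0][n],[50,90,99,100]))
```

```text
tool-x of deepest finger pts [-51.16569269 -12.99628172  13.24153288  18.4252341 ]
```

View pics/w3.png

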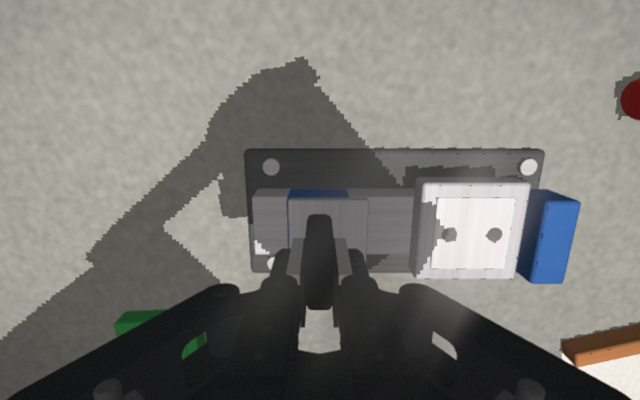

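Jaw is open about 33 mm and the white back still lies in the vise at (465,230) by the blue jaw at (553,238). Now release, rise, move over the back and turn 90°.

>>> servo_tool(commands=[{"slide": [0,0,0],"rot": [0,0,0]},{"slide": [0,0,0],"rot": [0,0,0]},{"slide": [0,0,0],"rot": [0,0,0]},{"slide": [-40,0,0],"rot": [0,0,0]},{"slide": [-40,0,0],"rot": [0,0,0]}], hand=82)

```text
clock: 4.68
eef_pos: [0.419, 0.3236, 0.1472]
tool_rot: [0.705, 0.044, 0.706, -0.045]
wrist_force: [-0.1, 0.0, 0.4]
grip_width: 0.0699
```

>>> servo_tool(commands=[{"slide": [0,0,40],"rot": [0,0,0]},{"slide": [0,0,40],"rot": [0,0,0]},{"slide": [0,0,0],"rot": [-0.1745,0,0]},{"slide": [0,0,0],"rot": [-0.1745,0,0]},{"slide": [0,0,0],"rot": [-0.1745,0,0]}])

```text
clock: 5.3
eef_pos: [0.4987, 0.3136, 0.1463]
tool_rot: [0.692, -0.142, 0.693, 0.142]
wrist_force: [-1.6, -0.1, -0.3]
grip_width: 0.0702
```

>>> servo_tool(commands=[{"slide": [0,0,0],"rot": [-0.1745,0,0]},{"slide": [0,0,0],"rot": [-0.1745,0,0]},{"slide": [0,0,0],"rot": [-0.1745,0,0]},{"slide": [0,0,0],"rot": [-0.1745,0,0]},{"slide": [0,0,0],"rot": [-0.1745,0,0]}])

```text
clock: 5.92
eef_pos: [0.4986, 0.3137, 0.1465]
tool_rot: [0.568, -0.421, 0.568, 0.421]
wrist_force: [1.4, 0.2, -0.5]
grip_width: 0.07
```

>>> servo_tool(commands=[{"slide": [0,0,0],"rot": [-0.1745,0,0]},{"slide": [0,0,0],"rot": [0,0,0]}])

```text
clock: 6.18
eef_pos: [0.4987, 0.3137, 0.1465]
tool_rot: [0.531, -0.467, 0.531, 0.467]
wrist_force: [-0.2, -0.7, -0.4]
grip_width: 0.07
```

Run:
```python
from h import *
s=get_state();f=snap('wrist','w4.png');pickle.dump(f,open('w4.pkl','wb'));print(s['eef_pos'],s['clock'],s['grip_width'])
q=s['tool_rot'];R=Ro.from_quat([q[1],q[2],q[3],q[0]]).as_matrix()
W=cloud(f)*1000;P=(W/1000-s['eef_pos'])@R*1000
m=((W[...,2]>43)&(W[...,2]<49)&(np.hypot(W[...,0]-499,W[...,1]-313)<45)).astype(np.uint8)
m=cv2.morphologyEx(m,cv2.MORPH_OPEN,np.ones((3,3)));Q=W[m>0];print('back top',len(Q),cv2.minAreaRect(Q[:,:2].astype(np.float32)),np.median(Q[:,2]))
fm=(f['z_map']>0)&(P[...,0]<25)&(abs(P[...,2])<60)
for c in range(180,460,6):
    r=np.where(fm[:,c])[0]
    if len(r) and r[0]<300: print(c,r[0],np.round(P[r[0]+1,c],0),end=' | ')
plan(498.8,312.7,60,82.6)
```

```text
[0.49870124 0.31373405 0.14650876] 6.175 0.06995947335124442
back top 5044 ((500.40576171875, 316.645751953125), (56.069087982177734, 58.301578521728516), 82.72186279296875) 46.474953168609076
180 287 [-50.  14. -44.] | 186 281 [-35.   8. -48.] | 192 274 [-32.   9. -47.] | 198 265 [-23.   8. -48.] | 204 259 [-18.   8. -47.] | 210 256 [-15.   8. -46.] | 216 254 [-21.  12. -41.] | 222 245 [-13.  12. -41.] | 228 245 [-13.  12. -39.] | 234 245 [-13.  12. -36.] | 240 250 [ -7.   7. -35.] | 396 264 [-7.  0. 35.] | 402 245 [-12.  12.  36.] | 408 245 [-14.  12.  38.] | 414 245 [-12.  12.  41.] | 420 252 [-19.  12.  42.] | 426 256 [-15.   8.  46.] | 432 259 [-18.   8.  47.] | 438 264 [-22.   8.  49.] | 444 272 [-28.   8.  48.] | 450 280 [-35.   8.  48.] | 456 287 [-51.  15.  43.] | rot [-0.001 -0.    -0.   ] slide after rot [86.6 -0.2 -1. ] j6 -0.94
rot [ 3.141e+00 -1.000e-03  0.000e+00] slide after rot [86.6  0.2  1. ] j6 -0.94
```

View pics/w4.png

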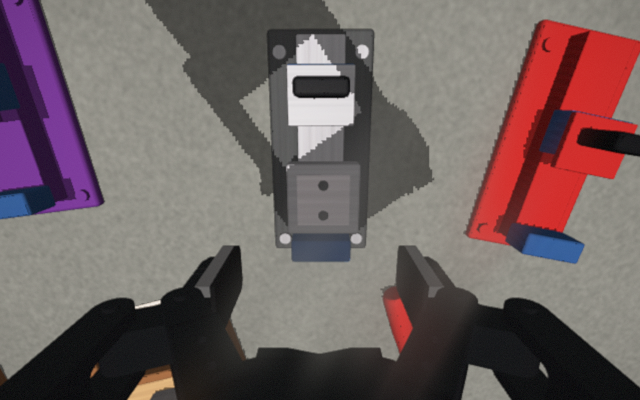

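Back top measured at z 46.5, size 56x57, squared to the fingers. The fingertips at (235,248) and (405,248) straddle it. Descend and grip.

>>> servo_tool(commands=[{"slide": [40,0,1],"rot": [0,0,0]},{"slide": [40,0,0],"rot": [0,0,0]},{"slide": [22,0,0],"rot": [0,0,0]},{"slide": [12,0,0],"rot": [0,0,0]},{"slide": [5,0,0],"rot": [0,0,0]}])

```text
clock: 6.85
eef_pos: [0.4991, 0.3147, 0.0276]
tool_rot: [0.531, -0.467, 0.531, 0.467]
wrist_force: [0.2, -0.0, 0.0]
grip_width: 0.0702
```

>>> servo_tool(commands=[{"slide": [0,0,0],"rot": [0,0,0]},{"slide": [0,0,0],"rot": [0,0,0]},{"slide": [0,0,0],"rot": [0,0,0]},{"slide": [0,0,0],"rot": [0,0,0]},{"slide": [0,0,0],"rot": [0,0,0]}], hand=40)

```text
clock: 7.48
eef_pos: [0.4996, 0.315, 0.0288]
tool_rot: [0.531, -0.468, 0.53, 0.467]
wrist_force: [-0.1, -0.3, 5.1]
grip_width: 0.0546
```

>>> servo_tool(commands=[{"slide": [-10,0,0],"rot": [0,0,0]},{"slide": [-20,0,0],"rot": [0,0,0]},{"slide": [-30,0,0],"rot": [0,0,0]},{"slide": [-30,0,0],"rot": [0,0,0]},{"slide": [0,0,0],"rot": [0,0,0]}])

```text
clock: 8.1
eef_pos: [0.5005, 0.3155, 0.1218]
tool_rot: [0.533, -0.468, 0.528, 0.467]
wrist_force: [0.8, 0.2, -2.2]
grip_width: 0.0542
```

Run:
```python
from h import *
s=get_state();f=snap('wrist','w5.png');print(s['eef_pos'],s['clock'],s['grip_width'],s['wrist_force'])
q=s['tool_rot'];R=Ro.from_quat([q[1],q[2],q[3],q[0]]).as_matrix()
P=(cloud(f)-s['eef_pos'])@R*1000
m=(abs(P[...,0]+15)<6)&(abs(P[...,2])<27)&(abs(P[...,1])<45)&(f['z_map']>0)
Q=P[m];print('back top rel tool: n',len(Q),'x',np.median(Q[:,0]),'y range',np.percentile(Q[:,1],[1,99]),'z',np.percentile(Q[:,2],[1,99]))
plan(632.5,129,60,98.45)
```

```text
[0.50053445 0.31549183 0.12182851] 8.1 0.05424010586857382 [ 0.80372344  0.15831187 -2.17062524]
back top rel tool: n 15647 x -17.65809045662987 y range [-26.3132754   28.16690415] z [-26.42884299  26.41337972]
rot [-0.274  0.001  0.003] slide after rot [  59.3 -104.2 -203.5] j6 -0.94
rot [ 2.868e+00  4.000e-03 -2.000e-03] slide after rot [ 59.3 104.2 203.5] j6 -0.94
```

>>> servo_tool(commands=[{"slide": [0,0,0],"rot": [-0.137,0,0]},{"slide": [0,0,0],"rot": [-0.137,0,0]},{"slide": [0,-26,-51],"rot": [0,0,0]},{"slide": [0,-26,-51],"rot": [0,0,0]},{"slide": [0,-26,-51],"rot": [0,0,0]}])

```text
clock: 8.78
eef_pos: [0.5987, 0.1733, 0.1159]
tool_rot: [0.461, -0.535, 0.462, 0.536]
wrist_force: [0.4, -0.2, -1.0]
grip_width: 0.0544
```

>>> servo_tool(commands=[{"slide": [0,-26,-50],"rot": [0,0,0]},{"slide": [30,0,0],"rot": [0,0,0]},{"slide": [29,0,0],"rot": [0,0,0]},{"slide": [0,0,0],"rot": [0,0,0]}])

```text
clock: 9.28
eef_pos: [0.6291, 0.1286, 0.054]
tool_rot: [0.46, -0.533, 0.464, 0.538]
wrist_force: [0.1, 0.8, -1.5]
grip_width: 0.0545
```

Run:
```python
from h import *
s=get_state();f=snap('wrist','w6.png');print(s['eef_pos'],s['clock'],s['grip_width'],s['wrist_force'])
plan(632.5,129,25,98.45)
q=s['tool_rot'];R=Ro.from_quat([q[1],q[2],q[3],q[0]]).as_matrix()
W=cloud(f)*1000;P=(W/1000-s['eef_pos'])@R*1000
# square tray rails / bar
print('bar front expected tool y', R.T@(np.array([.6652,.1339,.016])-s['eef_pos'])*1000)
m=(abs(P[...,0]+17.5)<5)&(abs(P[...,2])<26)&(abs(P[...,1])<45)&(f['z_map']>0);Q=P[m];print('held y',np.percentile(Q[:,1],[1,99]))
b=(W[...,2]>12)&(W[...,2]<20)&(f['z_map']>0)&(np.hypot(W[...,0]-665,W[...,1]-134)<120)
print('bar/rail pts tool y,z', [np.round(np.percentile(P[b][:,k],[1,25,50,75,99])) for k in(1,2)])
```

```text
[0.62911144 0.12861147 0.05404621] 9.275 0.05447250874118468 [ 0.09749903  0.82126931 -1.50819562]
rot [ 0.     0.    -0.004] slide after rot [31.8 -2.  -0.3] j6 -1.57
rot [-3.141  0.007  0.   ] slide after rot [31.8  2.   0.3] j6 -1.57
bar front expected tool y [ 37.72460627 -36.80646322  -0.07381957]
held y [-26.42291792  28.01930596]
bar/rail pts tool y,z [array([-69., -18.,   0.,  17.,  32.]), array([-76., -69.,   3.,  70.,  77.])]
```

View pics/w6.png

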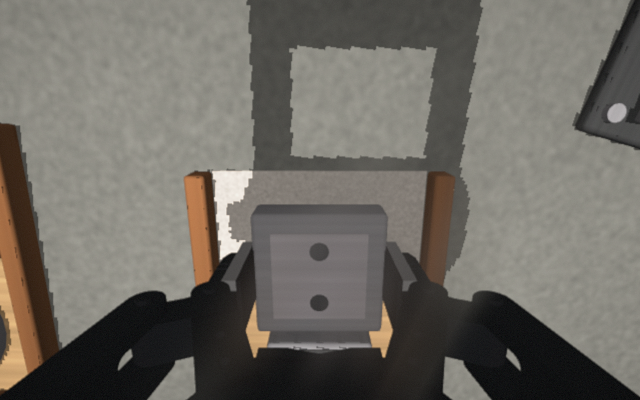

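Held back at (318,268), squared between the rails (200,220) and (440,220). The rail end agrees with the tray position; the gap to the bar is about 11 mm. Lower slowly.

>>> servo_tool(commands=[{"slide": [20,-2,0],"rot": [0,0,0]},{"slide": [15,-2,0],"rot": [0,0,0]},{"slide": [9,0,0],"rot": [0,0,0]},{"slide": [5,0,0],"rot": [0,0,0]},{"slide": [0,0,0],"rot": [0,0,0]}])

```text
clock: 9.95
eef_pos: [0.6357, 0.1298, 0.0096]
tool_rot: [0.462, -0.535, 0.462, 0.536]
wrist_force: [0.7, 0.3, -1.5]
grip_width: 0.0545
```

>>> servo_tool(commands=[{"slide": [2,0,0],"rot": [0,0,0]},{"slide": [1,0,0],"rot": [0,0,0]},{"slide": [1,0,0],"rot": [0,0,0]},{"slide": [0,0,0],"rot": [0,0,0]}])

```text
clock: 10.45
eef_pos: [0.6357, 0.1298, 0.0058]
tool_rot: [0.462, -0.535, 0.462, 0.536]
wrist_force: [-0.6, 0.4, -1.1]
grip_width: 0.0544
```

>>> servo_tool(commands=[{"slide": [3,0,0],"rot": [0,0,0]},{"slide": [1,0,0],"rot": [0,0,0]},{"slide": [1,0,0],"rot": [0,0,0]},{"slide": [0,0,0],"rot": [0,0,0]}])

```text
clock: 10.95
eef_pos: [0.6357, 0.1298, 0.0007]
tool_rot: [0.462, -0.535, 0.462, 0.536]
wrist_force: [-0.0, -0.4, -1.5]
grip_width: 0.0544
```

>>> servo_tool(commands=[{"slide": [1,0,0],"rot": [0,0,0]},{"slide": [0,0,0],"rot": [0,0,0]}])

```text
clock: 11.2
eef_pos: [0.6357, 0.1298, -0.0003]
tool_rot: [0.462, -0.535, 0.462, 0.536]
wrist_force: [-0.6, -0.1, -0.9]
grip_width: 0.0545
```

>>> servo_tool(commands=[{"slide": [1,0,0],"rot": [0,0,0]},{"slide": [0,0,0],"rot": [0,0,0]}])

```text
clock: 11.45
eef_pos: [0.6358, 0.1298, -0.0011]
tool_rot: [-0.462, 0.536, -0.462, -0.535]
wrist_force: [-0.8, 0.6, -0.5]
grip_width: 0.0548
```

>>> servo_tool(commands=[{"slide": [0,-1,0],"rot": [0,0,0]},{"slide": [0,-1,0],"rot": [0,0,0]},{"slide": [0,0,0],"rot": [0,0,0]}])

```text
clock: 11.82
eef_pos: [0.6379, 0.1301, -0.0011]
tool_rot: [-0.462, 0.536, -0.462, -0.535]
wrist_force: [-0.1, 0.1, -1.4]
grip_width: 0.0545
```

>>> servo_tool(commands=[{"slide": [0,-1,0],"rot": [0,0,0]},{"slide": [0,0,0],"rot": [0,0,0]}])

```text
clock: 12.08
eef_pos: [0.6387, 0.1302, -0.0011]
tool_rot: [0.462, -0.535, 0.462, 0.536]
wrist_force: [-0.7, -0.9, -0.5]
grip_width: 0.0547
```

>>> servo_tool(commands=[{"slide": [0,-1,0],"rot": [0,0,0]},{"slide": [0,0,0],"rot": [0,0,0]}])

```text
clock: 12.32
eef_pos: [0.6387, 0.1303, -0.0012]
tool_rot: [0.461, -0.535, 0.463, 0.536]
wrist_force: [-7.7, -1.1, 3.9]
grip_width: 0.0542
```

Touched the bar (7.7 N). Release and rise.

>>> servo_tool(commands=[{"slide": [0,0.5,0],"rot": [0,0,0]},{"slide": [0,0,0],"rot": [0,0,0]},{"slide": [0,0,0],"rot": [0,0,0]},{"slide": [0,0,0],"rot": [0,0,0]}], hand=82)

```text
clock: 12.82
eef_pos: [0.6394, 0.1303, -0.0011]
tool_rot: [-0.462, 0.536, -0.462, -0.535]
wrist_force: [0.8, -0.0, 0.1]
grip_width: 0.07
```

>>> servo_tool(commands=[{"slide": [-10,0,0],"rot": [0,0,0]},{"slide": [-30,0,0],"rot": [0,0,0]},{"slide": [-50,0,0],"rot": [0,0,0]},{"slide": [-40,0,0],"rot": [0,0,0]},{"slide": [0,0,0],"rot": [0,0,0]}])

```text
clock: 13.45
eef_pos: [0.6414, 0.1306, 0.1348]
tool_rot: [-0.464, 0.538, -0.459, -0.533]
wrist_force: [0.3, -0.3, 0.6]
grip_width: 0.0703
```

Run:
```python
from h import *
s=get_state();print(s['eef_pos'],s['clock'],s['grip_width'])
f=snap('wrist','w7.png');W=cloud(f)*1000
m=((W[...,2]>12.5)&(W[...,2]<20)&(np.hypot(W[...,0]-637,W[...,1]-130)<45)).astype(np.uint8)
hsv=cv2.cvtColor(f['frame'],cv2.COLOR_RGB2HSV);m&=(hsv[...,1]<60).astype(np.uint8)
m=cv2.morphologyEx(m,cv2.MORPH_OPEN,np.ones((3,3)));Q=W[m>0];r=cv2.minAreaRect(Q[:,:2].astype(np.float32));print('sq back',r,np.median(Q[:,2]))
print('tray-x', (np.array(r[0])-[665.2,133.9])@[.989,.147])
# round push pose: cradle opening 40 -> TCP ~55mm behind disc along travel
d=np.array([626.7-458.3,-129+153.5]);d/=np.hypot(*d);a=np.degrees(np.arctan2(d[1],d[0]));p=np.array([458.3,-153.5])-75*d;print(a,p)
plan(p[0],p[1],100,a+90)
```

```text
[0.64137166 0.13060694 0.13477384] 13.45 0.07025172496537108
sq back ((638.8306274414062, 130.46348571777344), (56.89433670043945, 56.115142822265625), 8.492073059082031) 16.460808339103625
tray-x -26.584477059936567
8.27771020219131 [ 384.08135952 -164.29784259]
rot [0.003 0.    0.005] slide after rot [  31.6  295.9 -254.8] j6 -1.57
rot [-3.138 -0.007  0.   ] slide after rot [  31.6 -295.9  254.8] j6 -1.57
```

Square back: flat, yaw 8.5° (matches the tray), up against the bar. Now the round one.

>>> servo_tool(commands=[{"slide": [0,42,-36.5],"rot": [0,0,0]},{"slide": [0,42,-36.5],"rot": [0,0,0]},{"slide": [0,42,-36.5],"rot": [0,0,0]},{"slide": [0,42,-36.5],"rot": [0,0,0]},{"slide": [0,42,-36.5],"rot": [0,0,0]}], hand=47)

```text
clock: 14.12
eef_pos: [0.4563, -0.0821, 0.1274]
tool_rot: [0.461, -0.535, 0.462, 0.536]
wrist_force: [-0.6, -0.8, 0.0]
grip_width: 0.0405
```

>>> servo_tool(commands=[{"slide": [0,42,-36.5],"rot": [0,0,0]},{"slide": [10,42,-36.5],"rot": [0,0,0]},{"slide": [20,0,0],"rot": [0,0,0]},{"slide": [0,0,0],"rot": [0,0,0]}])

```text
clock: 14.62
eef_pos: [0.3843, -0.1653, 0.0966]
tool_rot: [0.462, -0.534, 0.462, 0.537]
wrist_force: [-0.1, 0.2, -0.3]
grip_width: 0.0399
```

Run:
```python
from h import *
s=get_state();f=snap('wrist','w8.png');pickle.dump(f,open('w8.pkl','wb'));print(s['eef_pos'],s['clock'],s['grip_width'],s['joint_positions'])
plan(384,-164.3,10,98.3)
q=s['tool_rot'];R=Ro.from_quat([q[1],q[2],q[3],q[0]]).as_matrix()
W=cloud(f)*1000;P=(W/1000-s['eef_pos'])@R*1000
fm=(f['z_map']>0)&(P[...,0]<40)&(abs(P[...,2])<60)
for c in range(220,420,6):
    r=np.where(fm[:,c])[0]
    if len(r) and r[0]<300: print(c,r[0],np.round(P[r[0]+1,c],0),end=' | ')
g=snap('top');V=cloud(g)*1000;m=(V[...,2]>10)&(V[...,2]<25)&(np.hypot(V[...,0]-458,V[...,1]+153)<60);print('\ndisc now',cv2.minAreaRect(V[m][:,:2].astype(np.float32)))
```

```text
[ 0.38433259 -0.16530387  0.09663679] 14.625 0.03992189920457644 [-4.94649995e-01 -1.62230474e-01  1.88087362e+00  2.24073415e-04
  1.42780954e+00 -2.21186787e+00]
rot [ 0.003  0.002 -0.002] slide after rot [87.9  1.2  1.2] j6 -2.21
rot [-3.139e+00  3.000e-03  3.000e-03] slide after rot [87.9 -1.2 -1.2] j6 -2.21
220 281 [-43.  12. -33.] | 226 279 [-42.  13. -31.] | 232 271 [-27.   7. -33.] | 238 259 [-19.   8. -33.] | 244 252 [-12.   8. -32.] | 250 250 [ -9.   8. -30.] | 256 247 [-14.  12. -26.] | 262 239 [ -6.  12. -25.] | 268 239 [ -6.  12. -22.] | 274 239 [ -3.  11. -20.] | 364 239 [-6. 12. 21.] | 370 239 [-7. 12. 23.] | 376 239 [-6. 12. 26.] | 382 249 [-17.  12.  27.] | 388 250 [-9.  8. 31.] | 394 253 [-12.   8.  33.] | 400 262 [-21.   8.  34.] | 406 273 [-30.   8.  34.] | 412 279 [-43.  13.  32.] | 418 282 [-45.  13.  33.] | 
disc now ((461.2626647949219, -149.5072021484375), (77.08186340332031, 89.0059585571289), 49.45582580566406)
```

>>> servo_tool(commands=[{"slide": [40,0,0],"rot": [0,0,0]},{"slide": [30,1,1],"rot": [0,0,0]},{"slide": [15,0,0],"rot": [0,0,0]},{"slide": [9,0,0],"rot": [0,0,0]},{"slide": [0,0,0],"rot": [0,0,0]}])

```text
clock: 15.35
eef_pos: [0.3852, -0.1649, 0.0051]
tool_rot: [-0.462, 0.536, -0.462, -0.536]
wrist_force: [0.6, -0.1, 0.7]
grip_width: 0.0404
```

>>> servo_tool(commands=[{"slide": [1,0,0],"rot": [0,0,0]},{"slide": [0,-8,0],"rot": [0,0,0]},{"slide": [0,-8,0],"rot": [0,0,0]},{"slide": [0,-5,0],"rot": [0,0,0]},{"slide": [0,-5,0],"rot": [0,0,0]}])

```text
clock: 15.98
eef_pos: [0.4109, -0.1609, 0.0037]
tool_rot: [0.462, -0.535, 0.462, 0.536]
wrist_force: [-1.5, -0.5, 1.1]
grip_width: 0.0404
```

>>> servo_tool(commands=[{"slide": [0,-5,0],"rot": [0,0,0]},{"slide": [0,-5,0],"rot": [0,0,0]},{"slide": [0,-5,0],"rot": [0,0,0]},{"slide": [0,-5,0],"rot": [0,0,0]},{"slide": [0,0,0],"rot": [0,0,0]}])

```text
clock: 16.6
eef_pos: [0.4308, -0.158, 0.0038]
tool_rot: [-0.462, 0.536, -0.462, -0.535]
wrist_force: [-0.7, -0.7, -0.1]
grip_width: 0.0401
```

```bash
cat > disc.py <<'E'
from h import *
s=get_state();f=snap('wrist');print(s['eef_pos'],s['clock'])
q=s['tool_rot'];R=Ro.from_quat([q[1],q[2],q[3],q[0]]).as_matrix()
g=snap('top');
for n,c in(('wrist',f),('top',g)):
    W=cloud(c)*1000;e=s['eef_pos']*1000
    hsv=cv2.cvtColor(c['frame'],cv2.COLOR_RGB2HSV)
    m=(W[...,2]>15)&(W[...,2]<21)&(W[...,0]>e[0])&(np.hypot(W[...,0]-e[0]-52,W[...,1]-e[1]-8)<60)&(hsv[...,1]<50)&(hsv[...,2]>70)
    Q=W[m][:,:2].astype(np.float32)
    if len(Q)>20:
        cc,r=cv2.minEnclosingCircle(Q);t=(np.array(cc)-[671.5,-124.5]);print(n,len(Q),'c',np.round(cc,1),'r',round(r,1),'tray xy',t@[.995,.0995],t@[-.0995,.995], 'z',np.median(W[m][:,2]))
plan(626.7-52*.995,-129-52*.0995,1,96)
E
python3 disc.py
```

```text
[ 0.43082121 -0.15802186  0.00382321] 16.6
wrist 6564 c [ 458.7 -153.4] r 27.4 tray xy -214.59252876281738 -7.623665222167968 z 18.508335279424685
top 222 c [ 481.7 -149. ] r 42.4 tray xy -191.2631356124878 -5.476514251708984 z 17.888018994833807
rot [0.043 0.    0.   ] slide after rot [   2.8 -146.2    8.6] j6 -2.15
rot [-3.099 -0.     0.   ] slide after rot [  2.8 146.2  -8.6] j6 -2.15
```

Top view: the disc moves ahead of the cradle, centre 52 mm in front as predicted. Continue.

>>> servo_tool(commands=[{"slide": [0,-8,0.2],"rot": [0,0,0]},{"slide": [0,-10,0.2],"rot": [0,0,0]},{"slide": [0,-10,0.2],"rot": [0,0,0]},{"slide": [0,-10,0.2],"rot": [0,0,0]},{"slide": [0,-10,0.2],"rot": [0,0,0]}])

```text
clock: 17.32
eef_pos: [0.4784, -0.1499, 0.0037]
tool_rot: [0.462, -0.536, 0.462, 0.536]
wrist_force: [-0.4, 0.8, 0.8]
grip_width: 0.04
```

>>> servo_tool(commands=[{"slide": [0,-10,0.2],"rot": [0,0,0]},{"slide": [0,-10,0.2],"rot": [0,0,0]},{"slide": [0,-10,0.2],"rot": [0,0,0]},{"slide": [0,-8,0.2],"rot": [0,0,0]},{"slide": [0,-4,0.2],"rot": [0,0,0]}])

```text
clock: 17.95
eef_pos: [0.5195, -0.1428, 0.0038]
tool_rot: [0.462, -0.536, 0.462, 0.536]
wrist_force: [-1.2, -0.8, 0.3]
grip_width: 0.0401
```

```bash
python3 disc.py
```

```text
[ 0.51954259 -0.14277118  0.00376164] 17.95
wrist 6646 c [ 546.9 -138.3] r 27.3 tray xy -125.3017106552124 -1.3428036346435537 z 18.55433863647851
top 99 c [ 577.2 -113.5] r 36.4 tray xy -92.76087529373169 20.32824504852295 z 18.02841112984763
rot [0.043 0.    0.   ] slide after rot [  2.8 -56.1   2.8] j6 -2.06
rot [-3.098e+00 -1.000e-03  0.000e+00] slide after rot [ 2.8 56.1 -2.8] j6 -2.06
```

>>> servo_tool(commands=[{"slide": [0,-8,0],"rot": [0,0,0]},{"slide": [0,-10,0],"rot": [0,0,0]},{"slide": [0,-10,0],"rot": [0,0,0]},{"slide": [0,-10,0],"rot": [0,0,0]},{"slide": [0,-8,0],"rot": [0,0,0]}])

```text
clock: 18.68
eef_pos: [0.5653, -0.1359, 0.0037]
tool_rot: [0.462, -0.536, 0.462, 0.536]
wrist_force: [-1.4, -0.1, -0.2]
grip_width: 0.04
```

>>> servo_tool(commands=[{"slide": [0,-3,0],"rot": [0,0,0]},{"slide": [0,-2,0],"rot": [0,0,0]},{"slide": [0,0,0],"rot": [0,0,0]}])

```text
clock: 19.05
eef_pos: [0.5696, -0.1353, 0.0038]
tool_rot: [-0.462, 0.536, -0.462, -0.535]
wrist_force: [-0.2, 0.1, 0.9]
grip_width: 0.0403
```

>>> servo_tool(commands=[{"slide": [0,-2,0],"rot": [0,0,0]},{"slide": [0,-1,0],"rot": [0,0,0]},{"slide": [0,0,0],"rot": [0,0,0]}])

```text
clock: 19.42
eef_pos: [0.5725, -0.1349, 0.0038]
tool_rot: [-0.462, 0.536, -0.462, -0.536]
wrist_force: [-1.4, -0.6, 0.1]
grip_width: 0.0401
```

>>> servo_tool(commands=[{"slide": [0,-1,0],"rot": [0,0,0]},{"slide": [0,-1,0],"rot": [0,0,0]},{"slide": [0,0,0],"rot": [0,0,0]}])

```text
clock: 19.8
eef_pos: [0.5746, -0.1346, 0.0038]
tool_rot: [-0.462, 0.536, -0.462, -0.536]
wrist_force: [-0.2, 0.4, 0.1]
grip_width: 0.0403
```

>>> servo_tool(commands=[{"slide": [0,-1,0],"rot": [0,0,0]},{"slide": [0,0,0],"rot": [0,0,0]}])

```text
clock: 20.05
eef_pos: [0.5756, -0.1345, 0.0038]
tool_rot: [-0.462, 0.536, -0.462, -0.536]
wrist_force: [-0.2, -0.7, 1.0]
grip_width: 0.0401
```

>>> servo_tool(commands=[{"slide": [0,-1,0],"rot": [0,0,0]},{"slide": [0,0,0],"rot": [0,0,0]}])

```text
clock: 20.3
eef_pos: [0.5766, -0.1343, 0.0038]
tool_rot: [-0.462, 0.536, -0.462, -0.536]
wrist_force: [-0.3, -0.2, -0.1]
grip_width: 0.04
```

>>> servo_tool(commands=[{"slide": [0,-1,0],"rot": [0,0,0]},{"slide": [0,0,0],"rot": [0,0,0]}])

```text
clock: 20.55
eef_pos: [0.5775, -0.1341, 0.0038]
tool_rot: [-0.462, 0.536, -0.462, -0.536]
wrist_force: [-0.8, -0.5, -0.7]
grip_width: 0.0401
```

>>> servo_tool(commands=[{"slide": [0,-1,0],"rot": [0,0,0]},{"slide": [0,0,0],"rot": [0,0,0]}])

```text
clock: 20.8
eef_pos: [0.5784, -0.134, 0.0038]
tool_rot: [0.462, -0.535, 0.462, 0.536]
wrist_force: [-1.6, -0.9, 0.0]
grip_width: 0.0402
```

No contact force yet; I'll back off and look before pushing further.

>>> servo_tool(commands=[{"slide": [0,10,0],"rot": [0,0,0]},{"slide": [0,15,0],"rot": [0,0,0]},{"slide": [-50,0,0],"rot": [0,0,0]},{"slide": [-60,0,0],"rot": [0,0,0]},{"slide": [-40,40,0],"rot": [0,0,0]}])

```text
clock: 21.42
eef_pos: [0.515, -0.1437, 0.157]
tool_rot: [-0.462, 0.537, -0.461, -0.534]
wrist_force: [0.7, -0.9, 0.9]
grip_width: 0.04
```

>>> servo_tool(commands=[{"slide": [0,60,0],"rot": [0,0,0]},{"slide": [0,60,0],"rot": [0,0,0]},{"slide": [0,0,0],"rot": [0,0,0]}])

```text
clock: 21.8
eef_pos: [0.3922, -0.1612, 0.1532]
tool_rot: [0.462, -0.535, 0.462, 0.535]
wrist_force: [0.6, -0.5, 0.7]
grip_width: 0.0403
```

```bash
cat > chk.py <<'E'
from h import *
print(get_state()['eef_pos'],get_state()['clock'])
f=snap('top','end_top.png');W=cloud(f);hsv=cv2.cvtColor(f['frame'],cv2.COLOR_RGB2HSV);Z=W[...,2]
def blob(m,z,name,o,a):
    M=cv2.morphologyEx(m.astype(np.uint8),cv2.MORPH_OPEN,np.ones((2,2)));cs,_=cv2.findContours(M,cv2.RETR_EXTERNAL,cv2.CHAIN_APPROX_NONE)
    k=max(cs,key=cv2.contourArea)[:,0];Q=np.array([ray(f,u,v,z)[:2] for u,v in k],np.float32)*1000
    r=cv2.minAreaRect(Q);c,rad=cv2.minEnclosingCircle(Q);t=np.array(c if name[0]=='r' else r[0])-o;a=np.radians(a)
    print(name,np.round(r,1) if 0 else r,'rad',round(rad,1),'tray xy',np.round([t@[np.cos(a),np.sin(a)],t@[-np.sin(a),np.cos(a)]],1),'z',np.median(Z[M>0]))
def near(x,y,r): return np.hypot(W[...,0]-x,W[...,1]-y)<r
grey=hsv[...,1]<60
blob((Z>.010)&(Z<.03)&grey&near(.627,-.129,.07),.015,'round',[671.5,-124.5],5.7)
blob((Z>.010)&(Z<.03)&grey&near(.637,.130,.05),.016,'square',[665.2,133.9],8.45)
c=f['frame'][60:290,90:500,::-1];cv2.imwrite('pics/end_crop.png',cv2.resize(c,None,fx=1.9,fy=1.9,interpolation=cv2.INTER_CUBIC))
E
python3 chk.py
```

```text
[ 0.39216575 -0.1612361   0.15317732] 21.8
round ((623.084228515625, -129.29556274414062), (87.94734954833984, 88.7593765258789), 88.87744903564453) rad 45.7 tray xy [-47.7  -0.6] z 0.017333968562309437
square ((634.2957153320312, 126.63590240478516), (57.960662841796875, 55.82286071777344), 8.1067533493042) rad 38.1 tray xy [-31.6  -2.6] z 0.01499181957742158
```

View pics/end_crop.png

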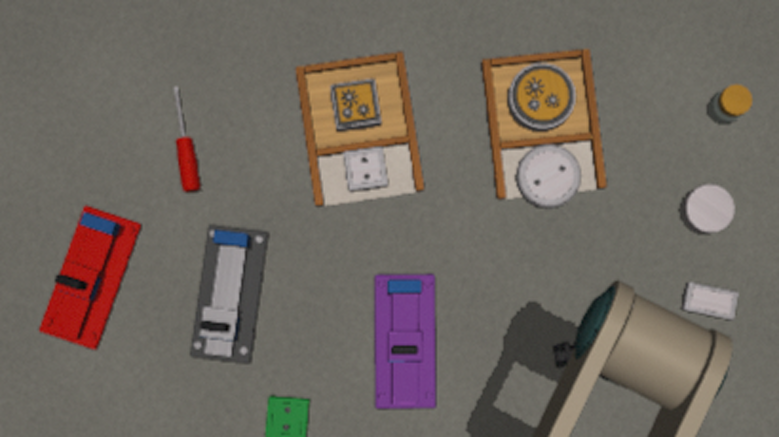

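```bash
python3 -c "
from workcell import *
print(finish_job())"
```

```text
the job is handed in; nothing more can be done
None
```

I handed the job in at about 22 s of the 67 s allowed. Both backs lie flat in their slots, but I felt contact with the cross-bar only for the square one.

**What I did:** I pinched the thumb plate and slid the vise jaw open about 33 mm while the square back stayed in the vise. I then lifted the square back out, lowered it slowly into its slot and moved it forward until it touched the bar (about 8 N). The round back was pushed flat along the bench, cradled between the half-open fingers, into its slot.

**Last checks:**

| Back | Final top view, x along the tray | Sideways | Other readings |
|---|---|---|---|
| Square (home −28 mm) | −31.6 mm | −2.6 mm | Within about 0.5° of square; top about 15–16 mm high, so flat |
| Round (home −45 mm) | −47.7 mm | −0.6 mm | Top about 17 mm high, so flat |

In the last picture the bystanders are where they were and the gripper is clear of everything.

**Disagreements:**
- **Fingertips:** the text puts them 25 mm ahead of the TCP. The side and wrist cameras both showed them behind it, by about 14 mm when fully open and 4 mm at 40 mm opening. I used the measured values.
- **Square back position:** the wrist view after release gave −26.6 mm and the top view −31.6 mm, so the cameras differ by about 5 mm. Both are within the limits of −38 to −20 mm.
- **Round back contact:** the wrist force never rose against the bar. The top view leaves a gap of up to about 3 mm, inside the 10 mm allowed.

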